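# Open an aquarium filter in its service cradle

## Task

Open the black aquarium filter for cleaning. Hook the tongue at its toe under the lip of the grey service cradle and swing its handle end gently down until the filter lies flat and fully home; then unscrew the green cap anticlockwise until the thread lets go, lift it off and stand it gently, open side down, about the middle of the round blue mat. Leave the filter seated in the cradle and do not knock over or push away the other things on the table.

Things in the scene. Friction and masses are not known exactly. Their poses are not given: they have to be found in the camera images.
- filter: Black filter unit, loose, 0.25 to 0.5 kg. Origin: centre of its box's underside, z up. Box 134 mm long (x -67 to 67), 60 wide (y), 40 high. At the -x end (toe) a grey tongue, 40 wide, 8 thick, level with the underside, reaches x = -89. Near the +x end (heel) an orange handle block on top; near the toe the green cap.
- filter_handle (a point): Centre of the top of the orange handle block, in the filter at (48, 0, 72) mm, axes as the filter's. The block spans x 33 to 63, is 34 mm wide in y and stands 32 mm above the box: grasp it from above across its width.
- filter_toe (a point): Tip of the tongue, middle of its lower edge, in the filter at (-89, 0, 0) mm; axes as the filter's.
- filter_neck (a point): On the axis of the threaded neck at the level of the box's top, in the filter at (-30, 0, 40) mm; axes as the filter's. The underside of the cap rests here when fully screwed on. The neck is 46 mm across the thread and stands 30 mm above this point.
- cap: Green ribbed round cap, 60 mm in diameter, 42 high, hollow, 0.06 kg. Origin: centre of its open underside, z up. Right-hand thread on the filter's neck, starts fully screwed on: anticlockwise from above loosens it, it climbs 9 mm a turn with 2 mm axial play and comes free after 1.3 to 1.45 turns.
- cap_top (a point): Centre of the cap's flat top, 42 mm above the cap's origin. The cap turns easily (well under 1 N m): grip its sides from above at any yaw, and let the gripper climb as it turns. Until the thread lets go it will not lift.
- cradle: Grey service cradle 190 x 100 mm, fixed. Origin on the table under it; floor at z = 10 mm. Aluminium lip at its -x end, heel wall at its +x end (inner face x = 71), side guides (inner faces y = -33 and 33, x -60 to 60); wall and guides rise 24 mm above the floor, leading in. Filter home: axes parallel, toe under the lip, its origin at x -2 to 4, y within 3, z 10 mm here.
- cradle_stop (a point): Foot of the upright stop face under the lip, in the cradle at (-91, 0, 10) mm, axes as the cradle's. The lip reaches from here 11 mm towards +x, is 70 wide, its underside 15 mm above the floor. The filter fits only toe first, heel raised 10 to 18 degrees, tongue pushed to this stop, then heel swung down.
- mat: Round blue mat, 120 mm in diameter, 3 mm thick, fixed to the table. Origin: centre of its underside.
- air_pump: Bystander: grey air pump box, 75 x 130 x 55 mm; origin centre of underside.
- food_jar: Bystander: jar with red lid, 64 mm in diameter, 90 high; origin centre of underside.
- rock: Bystander: tan porous rock ornament, 100 x 80 x 85 mm; origin centre of underside.
- ruin: Bystander: blue-grey ruined arch ornament, 80 x 160 x 177 mm; origin centre of underside.
- plant: Bystander: plastic water plant on a round foot, about 160 mm across and 160 high; origin centre of underside.
- scraper: Bystander: magnet glass scraper, 50 x 85 x 44 mm; origin centre of underside.
- heater: Bystander: glass heater tube on a flat holder, 190 x 30 x 36 mm; origin centre of underside.
Things that resemble listed ones, but are neither listed nor needed, are in the scene too. Of the things that look like the mat, take the one that is farthest to the robot's left at the start.

How it is judged:
By the outcome, as a careful person would: the job done as asked, in the order asked, and still so for the second after the job is handed in, with the robot touching nothing.
It also fails if it takes over 72 s, if anything falls off the work surface, if the arm or the gripper's body presses on something with over 40 N, if the wrist force passes 120 N, or if a joint passes its speed limit or range.

## Robot

A 6-joint arm with a two-finger parallel gripper is mounted at the origin on the work surface. World frame = base frame: x ahead of the robot, y to its left, z up, the work surface at z = 0. Lengths are in m, angles in rad, forces in N, time in s.
With the tool pointing down it reaches from about 0.325 to 0.75 m from the base axis. Payload 7.6 kg.
Tool frame: the origin (TCP) lies between the finger pads; the fingertips stand bot.tip_extent ahead of it and the grasp point (between the pads) lies 11 mm behind it (bot.tip_extent is the distance from the TCP to the fingertips, in m); y points along the fingers, z is the direction in which the jaws open and shut, and the axes are right-handed (so a half turn about y gives the same grasp; the last joint's range is limited). The gripper opens to 85 mm and grips with 20 to 120 N. Pads are 22 mm wide; open, the fingers measure 114 mm over their backs; the gripper's body (76 mm by 85 mm) begins 54 mm behind the grasp point. The pads swing forward as they close: fully open they stand 13 mm farther back than shut.
Start: joints at [1.051, 0.052, 1.401, -0, 1.689, -0.07], TCP at [0.228, 0.473, 0.214] pointing down, gripper open.
Joint ranges: [-2.9, 2.9], [-0.91, 2.17], [0.12, 2.37], [-1.06, 4.2], [0.26, 2.73], [-2.93, 2.93]. Speed limits (rad/s): [2.57, 2.57, 3.01, 3.14, 3.14, 3.14].

## Interface

Orientations are given as [roll, pitch, yaw] about the fixed x, y, z axes, in that order (R = Rz(yaw) Ry(pitch) Rx(roll)).
In Python, from station import bot gives the robot as it stands. Calls block until the motion is done:
- bot.move_ptp(position, orientation): joint-space move of the TCP to a pose.
- bot.move_straight(position, vel=0.15, orientation=None, f_stop=None): straight line of the TCP; orientation=None keeps the orientation; vel is the mean speed in m/s. With f_stop (N) it stops when the force on the tool has changed by that much, and returns True; else False.
- bot.movej(angles): joint-space move.
- bot.move_gripper(opening): opening from 0.0 (shut) to 1.0 (fully open); the grip force is fixed at half the most; returns when the fingers have stopped.
- bot.dwell(seconds).
- bot.inverse_kinematics(position, orientation): joint angles nearest the present ones, or None.
- bot.read_state(): the state.
- bot.get_image(name): name is "scene" or "top" or "wrist"; returns the picture (420x560x3 uint8, red, green, blue); there is no depth.
- bot.camera_model(name): a dict with "vfov" (degrees; the focal length in pixels is half the picture's height over the tangent of half this angle, whatever the lens; pixels are square), "cx", "cy" (the principal point, pixels), "k1" (the pictures are not rectified: a ray, as slopes to the right and down, at radius r is drawn at 1 + k1 r^2 times it, then the intrinsics apply), "position" and "orientation" of the camera in the world. Camera axes: x right, y up, looking along -z (the intrinsics and any distortion apply to the point x, -y, -z); pixel columns grow to the right and rows downward; lengths in m; the calibration is good to about 2 mm. A picture is of the moment at which its call begins: read the wrist's pose just before it. camera_model takes no time and is no camera call; for the wrist camera it gives the pose at the moment of the call.
A pose or a line that the arm cannot do raises bot.PlanningError and nothing moves.
- bot.job_done(): hands the job in, once; it reports no verdict.
The state is a dict: "time": time; "joint_positions": joint angles; "joint_vel": joint speeds; "effort": joint torques, N m; "tcp_pos": TCP position; "ee_rot": TCP orientation; "ft_force": force on the tool from outside, world axes, zero at the start; "torque": the same for the moment, N m; "gripper_width": opening from 0.0 (shut) to 1.0 (fully open).
Only numpy, scipy, OpenCV 4.12 (cv2) and the standard library are available. Lean on these libraries where they do the work, as an engineer would, in place of code of your own. Each camera call takes 0.05 s, during which the arm holds its last target.

## Working session

There is one attempt and no reset: what is moved stays moved. The work goes in short steps, each a Python script; the robot and the scene stay as the last script left them, time stands still between calls to the robot, and variables do not carry over. Pictures are saved under pics/ and viewed, and the job is handed in when it is done.

```bash
ls; mkdir -p pics
python3 - <<'E'
from station import bot
import cv2
for n in ["scene","top","wrist"]:
    m=bot.camera_model(n); print(n,m)
    cv2.imwrite(f"pics/{n}0.png",bot.get_image(n)[:,:,::-1])
s=bot.read_state();print(s); print(bot.tip_extent)
E
```

```text
pics
scene {'vfov': 45.5162844270556, 'cx': 277.79731266501756, 'cy': 209.05271870926126, 'k1': -0.13138168385096177, 'position': array([ 1.29723331, -0.25486321,  1.02793145]), 'orientation': array([0.68406454, 0.00225048, 1.21344502])}
top {'vfov': 51.32704718506701, 'cx': 285.54473044354427, 'cy': 214.98559517988028, 'k1': -0.11191648879455347, 'position': array([0.40116098, 0.02230224, 1.359149  ]), 'orientation': array([ 0.1057861 ,  0.00773069, -1.59541257])}
wrist {'vfov': 67.44252712996158, 'cx': 277.85620207226305, 'cy': 212.71279946874517, 'k1': -0.06191216538344839, 'position': array([0.1545881 , 0.50809756, 0.37361637]), 'orientation': array([-0.32315636,  0.00129766,  1.12080781])}
{'time': 0.15, 'joint_positions': array([ 1.05069361e+00,  5.26731630e-02,  1.40146824e+00, -4.05150339e-05,
        1.68860617e+00, -7.03125597e-02]), 'joint_vel': array([ 0.00019132, -0.001034  , -0.00306064, -0.00123562, -0.00125604,
        0.00176504]), 'effort': array([ 1.36069339e-03, -3.81951678e+01, -3.60424912e+01,  3.89703160e-06,
        4.58693583e-03,  7.95721206e-06]), 'tcp_pos': array([0.2281328 , 0.47257326, 0.21318756]), 'ee_rot': array([-1.57195121e+00,  4.09977523e-05, -4.49794920e-01]), 'ft_force': array([-0.21297176, -0.66672375, -0.36690634]), 'torque': array([-0.031251  , -0.01344774,  0.02116885]), 'gripper_width': 0.998899474244412}
0.008
```

View pics/scene0.png

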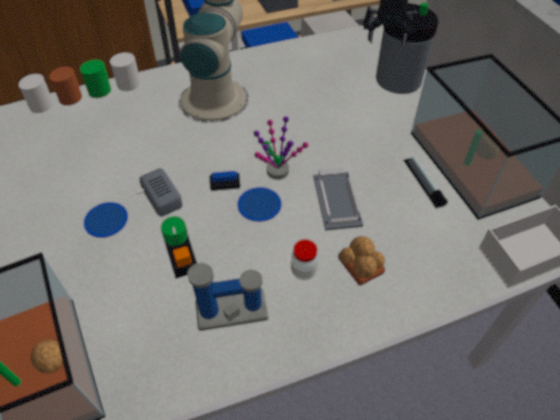

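View pics/top0.png

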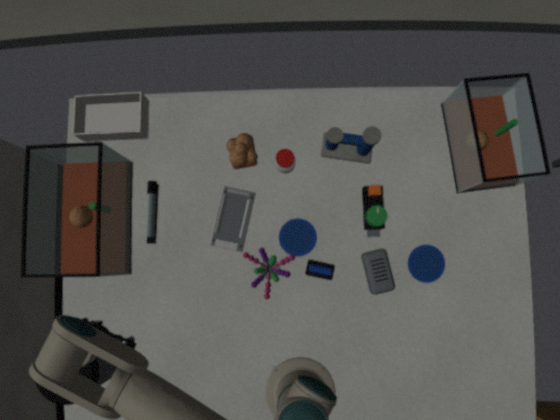

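View pics/wrist0.png

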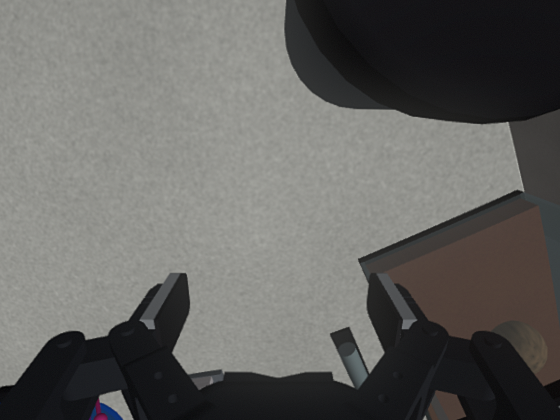

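The scene and top views show two blue mats: top px (298,237) and (427,263). Image left is robot +y, so the mat is (298,237). The filter is the black box at (374,207), with green cap and orange handle. Other green things are the cup and tank plants. The cradle is the grey frame at (233,218); the white tray at (110,117) is a look-alike. Next I enlarge the crops.

```bash
cat > h.py <<'E'
import numpy as np, cv2
from scipy.spatial.transform import Rotation as R
def ray(m,u,v):
    f=210/np.tan(np.radians(m["vfov"])/2)
    K=np.array([[f,0,m["cx"]],[0,f,m["cy"]],[0,0,1.]])
    p=cv2.undistortPoints(np.array([[[u,v]]],float),K,np.array([m["k1"],0,0,0.]))[0,0]
    d=R.from_euler('xyz',m["orientation"]).apply([p[0],-p[1],-1])
    return np.array(m["position"]),d
def px2w(m,u,v,z):
    o,d=ray(m,u,v); return o+d*(z-o[2])/d[2]
def w2px(m,P):
    f=210/np.tan(np.radians(m["vfov"])/2)
    q=R.from_euler('xyz',m["orientation"]).inv().apply(np.atleast_2d(P)-m["position"])
    a=q[:,0]/-q[:,2]; b=-q[:,1]/-q[:,2]; s=1+m["k1"]*(a*a+b*b)
    return np.c_[m["cx"]+f*a*s,m["cy"]+f*b*s]
def crop(img,u0,v0,u1,v1,k,name):
    c=cv2.resize(img[v0:v1,u0:u1],None,fx=k,fy=k,interpolation=cv2.INTER_CUBIC)
    cv2.imwrite("pics/"+name+".png",c[:,:,::-1] if c.shape[2]==3 else c)
E
python3 - <<'E'
import cv2
from h import *
i=cv2.imread("pics/top0.png")[:,:,::-1]
crop(i,190,170,330,275,5,"c1"); crop(i,330,170,450,260,6,"c2")
from station import bot
m=bot.camera_model("top")
for n,u,v,z in [("mat",298,237,.003),("mat2",427,263,.003),("handle",374.5,190,.072),("cap",376,215,.082),("cradle",233,218,.02),("plant",268,267,0.05),("jar",285,158,.09),("scr",320,269,.02),("pump",377,271,.055),("ruin",347,145,.1),("rock",240,150,.05),("heater",152,212,.02)]:
    print(n,px2w(m,u,v,z).round(3))
E
```

```text
mat [ 0.476 -0.008  0.003]
mat2 [ 0.384 -0.408  0.003]
handle [ 0.606 -0.239  0.072]
cap [ 0.53  -0.238  0.082]
cradle [0.538 0.192 0.02 ]
plant [0.386 0.085 0.05 ]
jar [0.706 0.026 0.09 ]
scr [ 0.375 -0.072  0.02 ]
pump [ 0.365 -0.239  0.055]
ruin [ 0.739 -0.158  0.1  ]
rock [0.745 0.164 0.05 ]
heater [0.564 0.446 0.02 ]
```

View pics/c1.png

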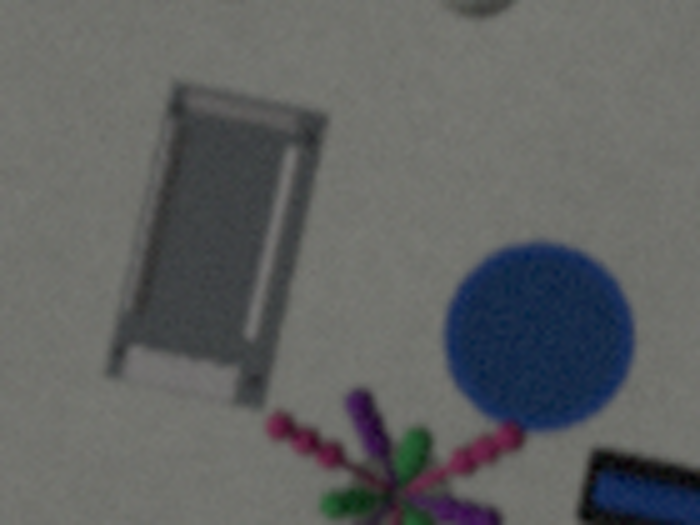

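View pics/c2.png

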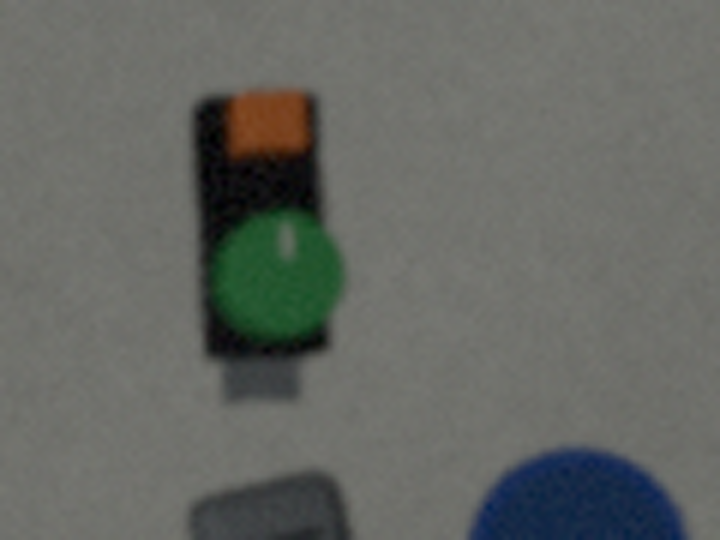

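Close crops confirm the choices. The cradle's 70 mm aluminium lip is nearest the robot (crop px 185,370), with the heel wall at far end (250,98). The filter's grey tongue also points toward the robot (262,380), with the orange handle far (268,120). Next come wrist views of cradle, mat and filter.

Run:
```python
from station import bot
import cv2, pickle
from h import *
def go(p,yaw,n):
    bot.move_ptp(p,[-np.pi/2,0,yaw])
    m=bot.camera_model("wrist"); i=bot.get_image("wrist")
    pickle.dump((m,i),open(n+".pkl","wb")); crop(i,0,0,560,420,1.4,n)
    s=bot.read_state(); print(n,s["time"],s["joint_positions"].round(2),m["position"])
go([.54,.19,.26],-.24,"w_cr")
go([.50,.0,.28],-.1,"w_mat")
go([.57,-.238,.26],0.04,"w_fi")
```

```text
w_cr 1.7583 [ 0.28  0.18  1.17  0.    1.79 -1.06] [0.46020591 0.20999856 0.42047561]
w_mat 2.6083 [-0.07 -0.02  1.35  0.    1.82 -1.54] [0.41878864 0.0088632  0.44047758]
w_fi 3.6417 [-0.45  0.31  1.01  0.    1.81 -2.07] [ 0.48872758 -0.24010676  0.42077533]
```

View pics/w_cr.png

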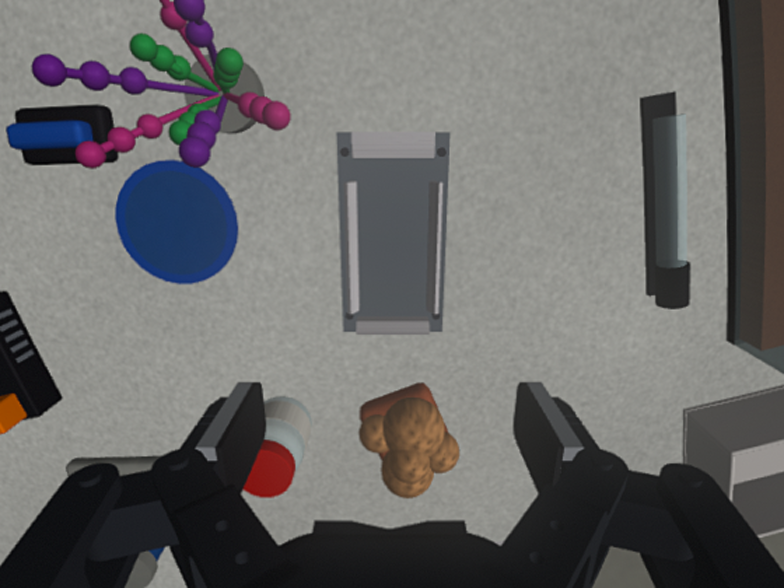

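View pics/w_mat.png

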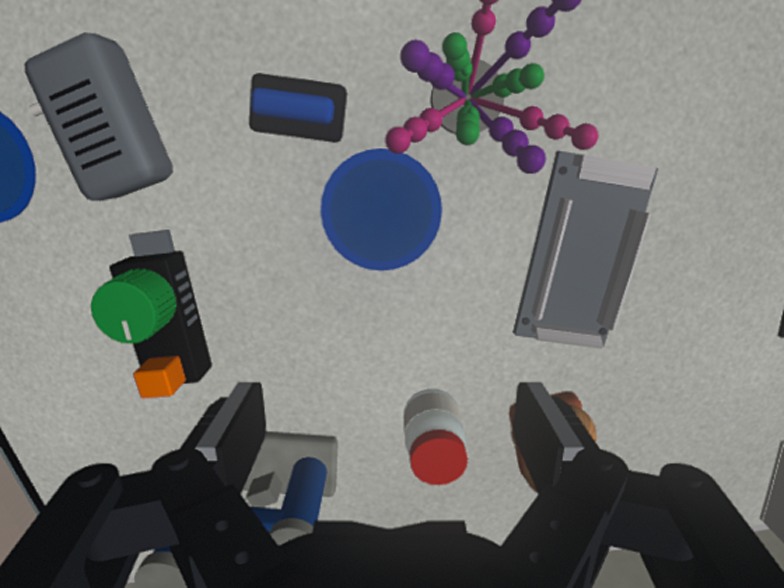

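View pics/w_fi.png

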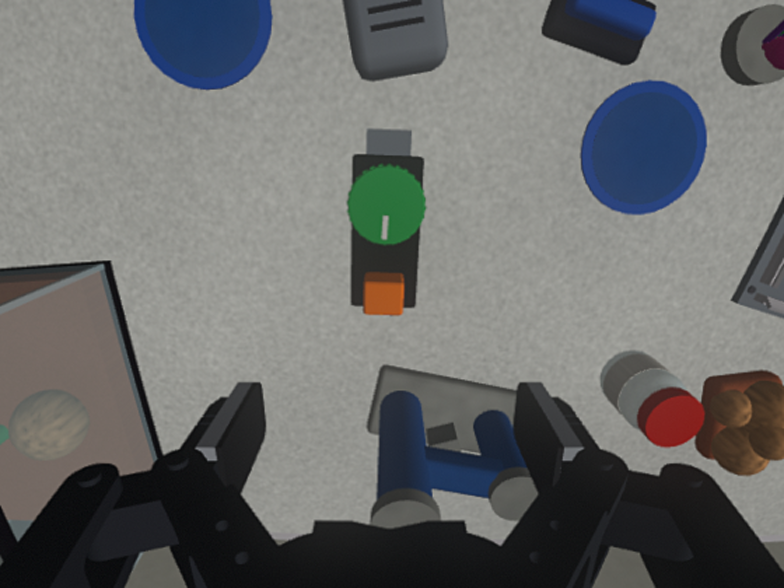

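The views show: cradle corners near px (337,132),(449,132),(344,332),(441,332); mat centre (381,209) in the second; filter tongue (389,140), cap (386,205), handle (384,294) in the third (all at 1.4x). Next I zoom in for corner precision.

Run:
```python
import pickle
from h import *
m,i=pickle.load(open("w_cr.pkl","rb")); crop(i,230,85,330,245,3.6,"z1") 
m,i=pickle.load(open("w_fi.pkl","rb")); crop(i,240,85,310,230,4,"z2")
a=cv2.imread("pics/z1.png");b=cv2.imread("pics/z2.png")
H=max(a.shape[0],b.shape[0]);o=np.zeros((H,a.shape[1]+b.shape[1],3),np.uint8);o[:a.shape[0],:a.shape[1]]=a;o[:b.shape[0],a.shape[1]:]=b
cv2.imwrite("pics/z12.png",o);print(o.shape)
```

```text
(580, 640, 3)
```

View pics/z12.png

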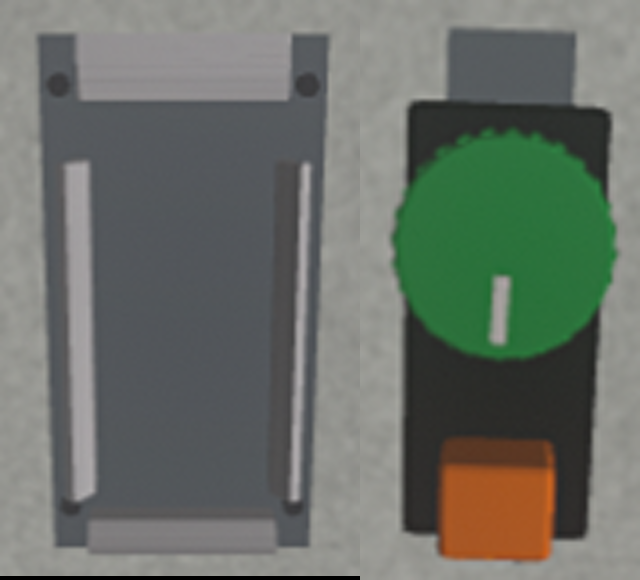

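```bash
cat > fit.py <<'E'
from h import *
from scipy.optimize import least_squares
def fit(m,P,px,x0):
    P=np.array(P,float)/1000; px=np.array(px,float)
    def W(q): 
        c,s=np.cos(q[2]),np.sin(q[2]); return np.c_[q[0]+c*P[:,0]-s*P[:,1],q[1]+s*P[:,0]+c*P[:,1],P[:,2]]
    r=least_squares(lambda q:(w2px(m,W(q))-px).ravel(),x0)
    return r.x,(r.fun.reshape(-1,2)).round(1).tolist()
E
python3 - <<'E'
import pickle
from fit import *
m,i=pickle.load(open("w_cr.pkl","rb"))
t=lambda L,k,u0,v0:[((x+.5)/k-.5+u0,(y+.5)/k-.5+v0) for x,y in L]
# image left = ? camera right is +y? print
print(px2w(m,100,200,0),px2w(m,450,200,0))
px=t([(39,34),(329,34),(57,546),(308,546)],3.6,230,85)
for z in (0,10):
  print("cradle",z,fit(m,[(-95,-50,z),(-95,50,z),(95,-50,z),(95,50,z)],px,[.54,.19,-.24]))
px=t([(78,100),(292,100)],3.6,230,85)
c,s=np.cos(-.24),np.sin(-.24)
print("lip edge",[px2w(m,u,v,z) for z in (.025,.03) for u,v in px])
m2,i=pickle.load(open("w_fi.pkl","rb"))
px=t([(89,29),(216,33),(52,100),(249,107),(81,466),(194,468),(190,560),(79,558),(144.5,246)],4,240,85)
P=[(-89,-20,8),(-89,20,8),(-67,-30,40),(-67,30,40),(33,-17,72),(33,17,72),(63,17,72),(63,-17,72),(-30,0,82)]
print("filter",fit(m2,P,px,[.57,-.24,.0]))
print("filter nohandle",fit(m2,P[4:8],px[4:8],[.57,-.24,.0]))
for n in("w_cr","w_mat","w_fi"):
    m,i=pickle.load(open(n+".pkl","rb"))
    hsv=cv2.cvtColor(i,cv2.COLOR_RGB2HSV); k=cv2.inRange(hsv,(100,150,50),(125,255,255))
    nn,l,st,ce=cv2.connectedComponentsWithStats(k)
    for j in range(1,nn):
        if st[j,4]>1000: print(n,st[j],px2w(m,*ce[j],.003).round(4))
for n,u,v,z in [("ruin base",380,430,.0),("ruin base",385,368,.02),("ruin col L",370,510,.177),("ruin col mid",405,505,.177),("colbase",400,395,.03)]: print(n,px2w(m2,u/1.4,v/1.4,z).round(3))
E
```

```text
[ 0.51864686 -0.06398573  0.        ] [0.63630301 0.41836624 0.        ]
cradle 0 (array([ 0.53805829,  0.19484528, -0.23940621]), [[0.7, 1.2], [-0.7, 1.2], [0.3, -1.6], [-0.2, -1.6]])
cradle 10 (array([ 0.53680333,  0.19506322, -0.2393729 ]), [[-0.3, -0.2], [0.3, -0.2], [-0.5, 0.3], [0.5, 0.3]])
lip edge [array([0.45740129, 0.17783689, 0.025     ]), array([0.47434483, 0.24745252, 0.025     ]), array([0.45743675, 0.17824351, 0.03      ]), array([0.47416607, 0.24697899, 0.03      ])]
filter (array([ 0.5584842 , -0.24030498,  0.00563827]), [[-0.3, -0.7], [0.3, -0.5], [-1.4, -0.2], [1.1, -0.0], [-0.5, -0.7], [0.6, -0.2], [0.5, 1.1], [-0.5, 0.6], [0.1, 0.7]])
filter nohandle (array([ 0.55825023, -0.24078394,  0.01474954]), [[-0.7, -0.7], [0.5, -0.5], [0.6, 0.8], [-0.4, 0.6]])
w_cr [   5   86   62   21 1071] [ 0.3646 -0.0924  0.003 ]
w_cr [  83  115   87   87 5863] [ 0.4722 -0.0034  0.003 ]
w_mat [   0   80   25   78 1431] [ 0.3923 -0.3674  0.003 ]
w_mat [ 230  107   85   86 4644] [ 0.4683 -0.0038  0.003 ]
w_fi [  96    0   98   64 5050] [ 0.3995 -0.4031  0.003 ]
w_fi [ 416   58   88   94 6192] [ 0.4712 -0.0045  0.003 ]
w_fi [ 299  299   58   56 1078] [ 0.845  -0.1496  0.003 ]
ruin base [ 0.787 -0.238  0.   ]
ruin base [ 0.698 -0.235  0.02 ]
ruin col L [ 0.73  -0.244  0.177]
ruin col mid [ 0.724 -0.219  0.177]
colbase [ 0.723 -0.219  0.03 ]
```

Run:
```python
import pickle
from fit import *
m,i=pickle.load(open("w_cr.pkl","rb"))
q=np.array([.5368,.19506]);c,s=np.cos(-.2394),np.sin(-.2394)
def loc(x,y,z,k=3.6,u0=230,v0=85):
    p=px2w(m,(x+.5)/k-.5+u0,(y+.5)/k-.5+v0,z)[:2]-q
    return (np.array([c*p[0]+s*p[1],-s*p[0]+c*p[1]])*1000).round(1)
for z in (.01,.025,.034,.04):print(z,"lip",loc(185,100,z),"guideL",loc(80,162,z),loc(85,497,z),"R",loc(300,162,z),"wall",loc(180,505,z),loc(180,520,z),loc(180,553,z))
crop(i,240,85,325,125,8,"z3")
m,i=pickle.load(open("w_mat.pkl","rb"));crop(i,360,100,480,255,4,"z4")
```

```text
0.01 lip [-72.8   0.4] guideL [-51.8 -36.6] [ 74.1 -37.8] R [-51.9  41. ] wall [77.4 -1. ] [83.6 -1. ] [97.5 -1. ]
0.025 lip [-73.    0.3] guideL [-52.8 -35.4] [ 68.5 -36.5] R [-52.8  39.4] wall [71.7 -1.1] [77.7 -1.1] [91.1 -1.1]
0.034 lip [-73.1   0.2] guideL [-53.3 -34.6] [ 65.2 -35.8] R [-53.4  38.4] wall [68.3 -1.2] [74.2 -1.2] [87.3 -1.1]
0.04 lip [-73.2   0.1] guideL [-53.7 -34.2] [ 63.  -35.3] R [-53.8  37.8] wall [66.  -1.2] [71.8 -1.2] [84.7 -1.2]
```

View pics/z3.png

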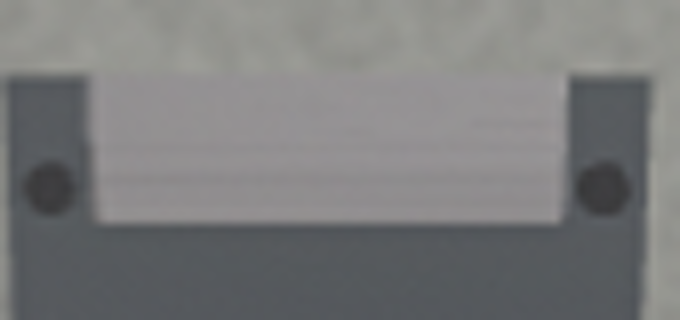

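View pics/z4.png

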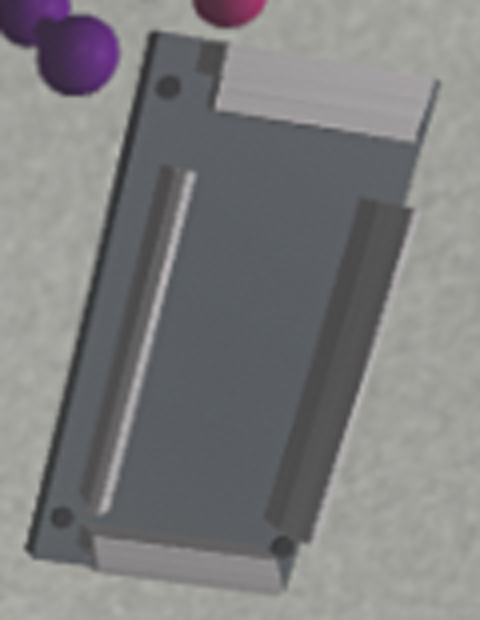

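Guides, lip and heel-wall foot all show the cradle plate sits off-centre: the plate runs from -101 to +89 in x. So the origin is about 6.3 mm further along +x than my plate fit, near (0.543, 0.194), yaw -0.239. The filter is at (0.5584, -0.2405), yaw ~0.01. Now I grasp the handle and tilt the filter about its toe.

```bash
cat >> h.py <<'E'
def save(bot,cam,n,k=1.4):
    import pickle
    m=bot.camera_model(cam); i=bot.get_image(cam); pickle.dump((m,i),open(n+".pkl","wb")); crop(i,0,0,560,420,k,n)
CR=np.array([.5429,.1936,0]); CY=-.239
def cr(p): # cradle mm -> world
    return CR+R.from_euler('z',CY).apply(np.array(p,float)/1000)
TOOL=np.array([137.,0,54.])/1000  # tcp rel. toe in filter frame
def pose(toe,yaw,a):
    r=R.from_euler('xyz',[0,-a,yaw]); return np.asarray(toe)+r.apply(TOOL),[-np.pi/2,-a,yaw]
def st(bot,n=""):
    s=bot.read_state(); print(n,round(s["time"],2),s["tcp_pos"].round(4),s["ee_rot"].round(3),"F",s["ft_force"].round(1),"T",s["torque"].round(2),"g",round(s["gripper_width"],3))
E
python3 - <<'E'
from station import bot
from h import *
o=np.array([.5584,-.2405,0]);yaw=.01
toe=o+R.from_euler('z',yaw).apply([-.089,0,0])
p,e=pose(toe,yaw,0)
bot.move_gripper(0.75)
bot.move_ptp(p+[0,0,.06],e)
print(bot.move_straight(p,vel=.08,f_stop=6)); st(bot,"down")
bot.move_gripper(0.0); st(bot,"grip")
for a in (4,8,12,14):
    p,e=pose(toe+[0,0,.001],yaw,np.radians(a)); bot.move_straight(p,vel=.06,orientation=e)
st(bot,"tilted")
bot.move_straight(p+[0,0,.05],vel=.1); st(bot,"lift")
save(bot,"wrist","lift_w");save(bot,"scene","lift_s")
E
```

```text
False
down 5.54 [ 0.6068 -0.2402  0.0546] [-1.571e+00 -1.000e-03  1.000e-02] F [-0.2 -1.  -0.3] T [0.   0.04 0.05] g 0.746
grip 6.17 [ 0.6067 -0.2401  0.0546] [-1.571e+00 -1.000e-03  1.000e-02] F [0.5 1.4 4.9] T [ 0.09 -0.   -0.03] g 0.001
tilted 7.4 [ 0.5893 -0.2402  0.0864] [-1.571 -0.243  0.01 ] F [ 0.5 -0.4  0.5] T [ 0.02  0.16 -0.02] g -0.003
lift 8.05 [ 0.5891 -0.24    0.1359] [-1.57  -0.243  0.01 ] F [-0.1  0.5 -0. ] T [ 0.01  0.08 -0.01] g 0.0
```

View pics/lift_w.png

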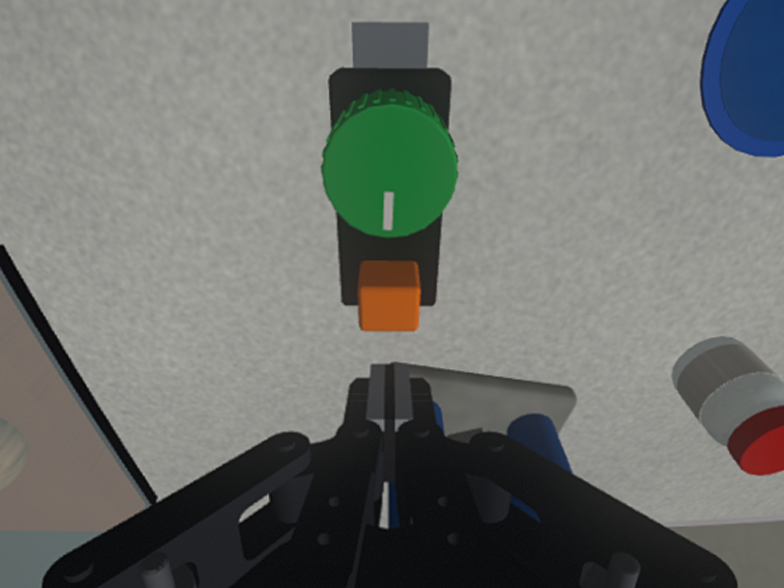

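View pics/lift_s.png

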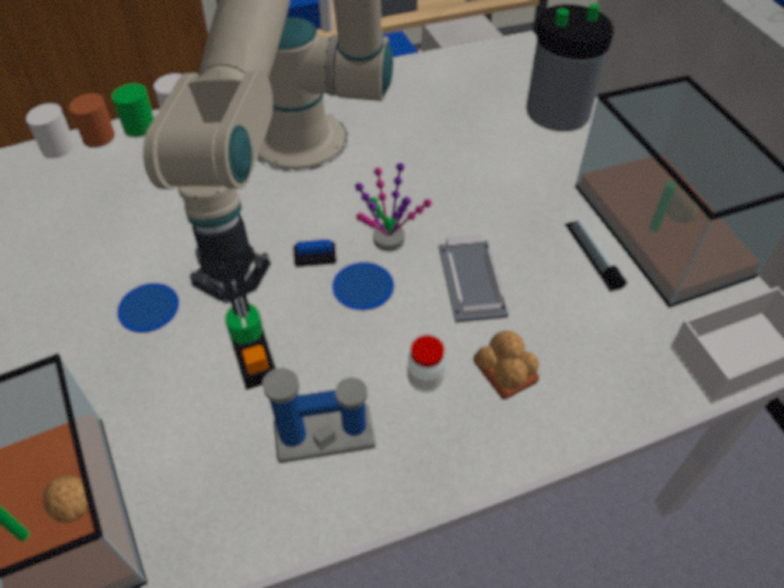

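The gripper shut on nothing: the filter still stands on the table (handle at px (389,300)) and the fingers are empty. I re-measure where the handle is.

Run:
```python
import pickle
from fit import *
m,i=pickle.load(open("lift_w.pkl","rb"))
print(m["position"],m["orientation"])
crop(i,220,0,340,270,2.2,"z5")
for n,(u,v),z in [("handle top far L",(361,330),.072),("R",(418,330),.072),("near L",(361,297),.072),("R",(418,297),.072),("tongueL",(352,22),.008),("R",(428,22),.008),("cap",(390,165),.082)]:
    print(n,px2w(m,u/1.4,v/1.4,z).round(4))
# where does the tcp project?
p=np.array([.5891,-.24,.1359]);r=R.from_euler('xyz',[-1.57,-.243,.01])
print(w2px(m,[p,p+r.apply([0,.008,0]),p+r.apply([0,-.011,0])])*1.4)
m,i=pickle.load(open("w_fi.pkl","rb"))
p=np.array([.57,-.238,.26]);print(w2px(m,[p,p-[0,0,.008]])*1.4)
m,i=pickle.load(open("lift_s.pkl","rb"));crop(i,110,160,290,310,4,"z6")
```

```text
[ 0.4711404  -0.24143509  0.27205945] [-5.66726145e-01 -4.32224520e-04  1.58066145e+00]
handle top far L [ 0.6202 -0.2557  0.072 ]
R [ 0.6199 -0.2235  0.072 ]
near L [ 0.5981 -0.2552  0.072 ]
R [ 0.5978 -0.2245  0.072 ]
tongueL [ 0.4701 -0.2605  0.008 ]
R [ 0.4697 -0.2211  0.008 ]
cap [ 0.5242 -0.2404  0.082 ]
[[389.52322569 363.02442521]
 [389.50973734 354.35576364]
 [389.54369493 376.20493463]]
[[385.77807546 361.8017131 ]
 [385.90079684 353.18657289]]
```

View pics/z6.png

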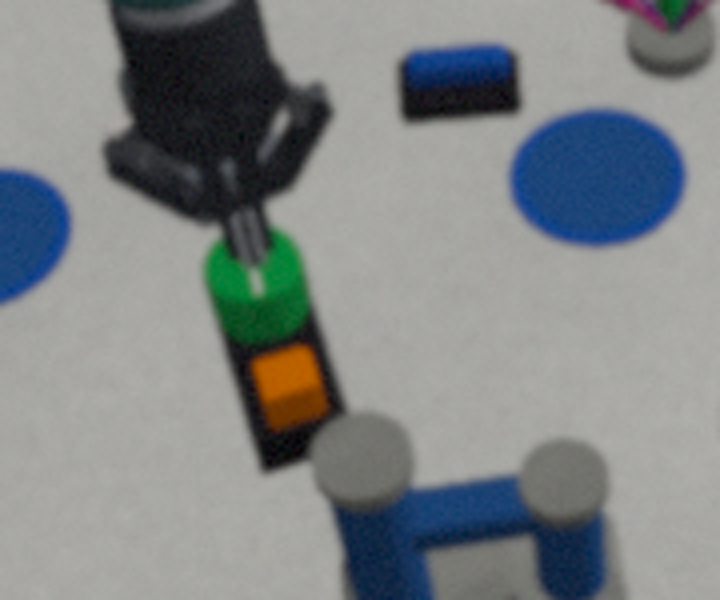

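Run:
```python
import pickle
from fit import *
m,i=pickle.load(open("lift_w.pkl","rb"))
p=np.array([.5891,-.24,.1359]);r=R.from_euler('xyz',[-1.57,-.243,.01])
for d in (8,0,-8,-16): print("shut",d,w2px(m,[p+r.apply([dx,d/1000,0]) for dx in(-.011,0,.011)])[:,1].round(1))
crop(i,220,230,340,330,6,"z7")
m,i=pickle.load(open("w_fi.pkl","rb"))
p=np.array([.57,-.238,.26]);r=R.from_euler('xyz',[-np.pi/2,0,.04])
for d in (8,0,-8,-16): print("open",d,w2px(m,[p+r.apply([dx,d/1000,.0425]) for dx in(-.011,0,.011)]).round(1).tolist())
crop(i,140,250,420,390,2.8,"z8")
```

```text
shut 8 [235.9 253.1 269.6]
shut 0 [241.5 259.3 276.4]
shut -8 [247.6 266.  283.7]
shut -16 [254.3 273.4 291.6]
open 8 [[348.7, 235.1], [347.3, 252.2], [345.9, 268.7]]
open 0 [[351.7, 240.6], [350.2, 258.3], [348.7, 275.4]]
open -8 [[355.0, 246.6], [353.4, 265.0], [351.7, 282.6]]
open -16 [[358.7, 253.2], [356.8, 272.3], [355.0, 290.5]]
```

View pics/z7.png

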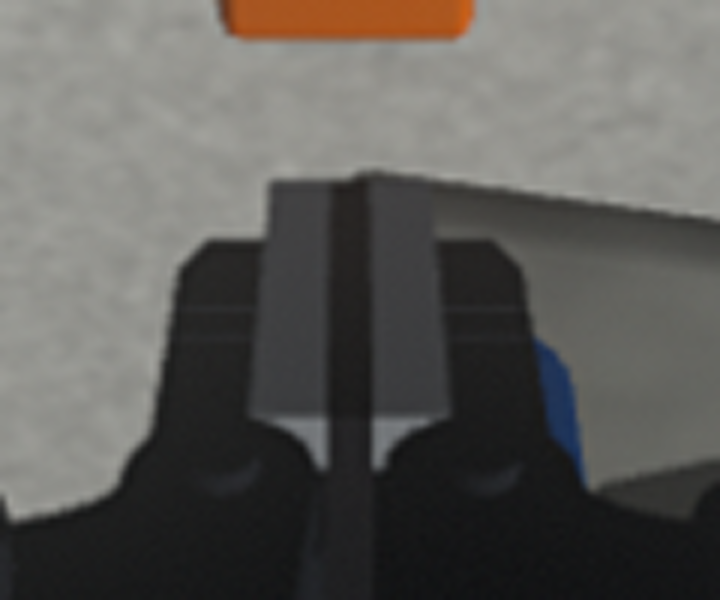

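View pics/z8.png

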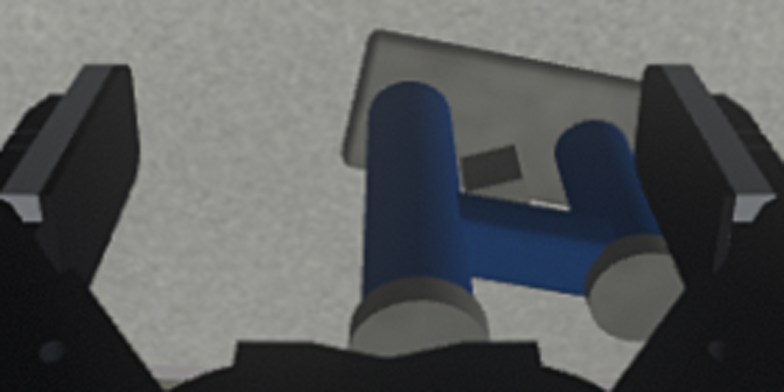

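The finger tips in both wrist pictures project about 22 mm (shut) to 36 mm (open) behind the reported TCP, not 8 mm ahead. That explains the miss: the pads shut just above the handle. I'll calibrate by touch, descending with pads half open around the handle until the tips meet the box top (z = 40 mm).

Run:
```python
from station import bot
from h import *
x,y=.6085,-.2402
e=[-np.pi/2,0,.01]
bot.move_straight([x,y,.125],orientation=e,vel=.15)
bot.move_gripper(0.5); st(bot)
print(bot.move_straight([x,y,.06],vel=.1,f_stop=5)); st(bot)
print(bot.move_straight([x,y,.0],vel=.02,f_stop=4)); st(bot,"contact")
save(bot,"wrist","tch");save(bot,"scene","tch_s")
```

```text
9.03 [ 0.6083 -0.2403  0.1254] [-1.571e+00 -1.000e-03  1.000e-02] F [ 1.  -0.1  0. ] T [ 0.05  0.02 -0.01] g 0.5
False
 9.83 [ 0.6089 -0.2404  0.0608] [-1.571e+00 -1.000e-03  1.000e-02] F [-0.8 -0.6  0.5] T [ 0.01 -0.04 -0.01] g 0.498
True
contact 11.68 [ 0.6085 -0.2402  0.0207] [-1.571  0.     0.01 ] F [-0.7  0.7  4. ] T [ 0.02  0.12 -0.02] g 0.498
```

View pics/tch.png

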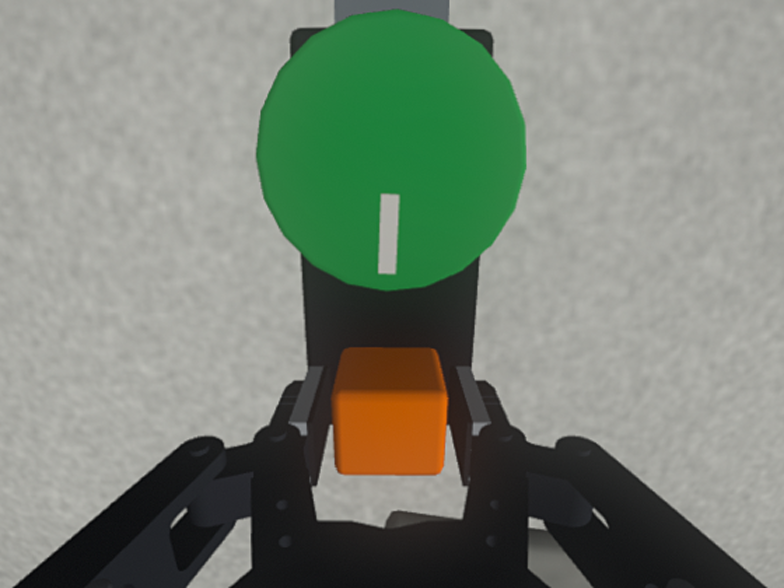

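Contact came at TCP z 0.0207, so the tips are 19 mm behind the reported TCP here. The picture shows the pads flanking the orange block on both sides (px 310-470, 366-485). I raise 3 mm, close, tilt and check.

```bash
sed -i 's/^TOOL=.*/TOOL=np.array([139.,0,24.])\/1000/' h.py
python3 - <<'E'
from station import bot
from h import *
yaw=.01
bot.move_straight([.6085,-.2402,.024],vel=.05)
bot.move_gripper(0.0); st(bot,"grip")
s=bot.read_state()
assert s["gripper_width"]>.2
r=R.from_euler('xyz',[0,0,yaw]); toe=np.array([.6085,-.2402,.024])-r.apply(TOOL); print(toe)
for a in (5,10,14):
    p,e=pose(toe+[0,0,.001],yaw,np.radians(a)); bot.move_straight(p,vel=.06,orientation=e)
st(bot,"tilted")
bot.move_straight(p+[0,0,.05],vel=.1); st(bot,"lift")
save(bot,"wrist","lift2_w");save(bot,"scene","lift2_s")
E
```

```text
grip 12.27 [ 0.6085 -0.2402  0.0239] [-1.57   0.002  0.01 ] F [ 1.5 -0.3  0.1] T [-0.03 -0.1   0.03] g 0.385
[ 0.46950695 -0.24158998  0.        ]
tilted 13.32 [ 0.5984 -0.2402  0.0574] [-1.57  -0.242  0.01 ] F [-0.1 -0.1 -5.1] T [0.04 0.09 0.  ] g 0.386
lift 13.97 [ 0.5983 -0.2401  0.1073] [-1.57  -0.243  0.01 ] F [-0.5  1.1 -5.8] T [-0.    0.13 -0.02] g 0.386
```

View pics/lift2_w.png

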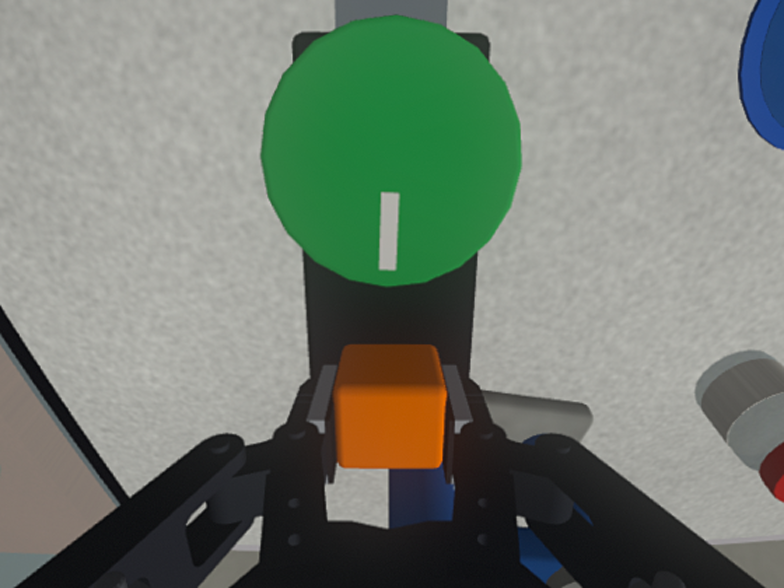

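View pics/lift2_s.png

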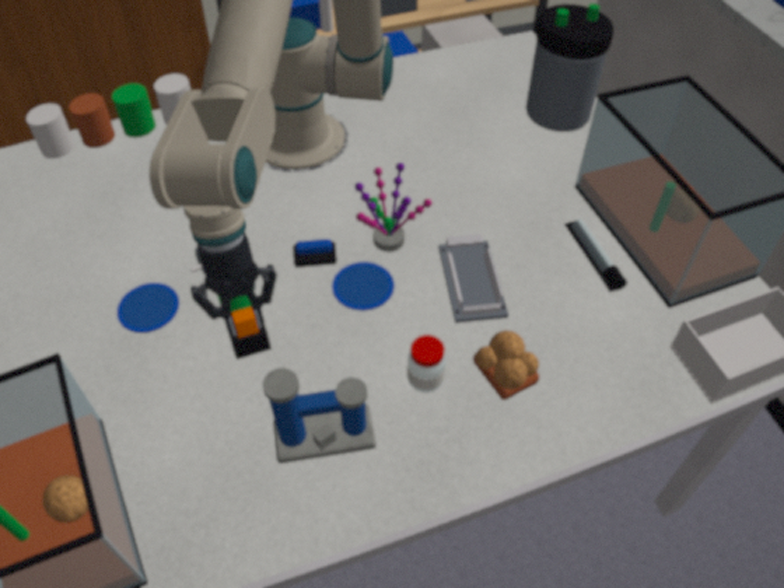

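The filter is firmly held (opening 0.386, ~5.8 N load). The cap's apparent diameter shrank 268→259 px, so the toe has drooped about 2.4° relative to the gripper. I'll account for this and carry the filter to the cradle.

```bash
cat >> h.py <<'E'
DR=np.radians(2.4)
def pose2(toe,yaw,af,dr=DR):
    at=af-dr
    return np.asarray(toe)+R.from_euler('xyz',[0,-af,yaw]).apply([.139,0,.059])+R.from_euler('xyz',[0,-at,yaw]).apply([0,0,-.035]),[-np.pi/2,-at,yaw]
E
python3 - <<'E'
from station import bot
from h import *
A=np.radians(14)
s=bot.read_state()
p=s["tcp_pos"].copy(); p[2]=.25
bot.move_straight(p,vel=.2)
q,e=pose2(cr([-60,0,190]),CY,A)
bot.move_straight(q,vel=.22,orientation=e); st(bot,"over")
q,e=pose2(cr([-60,0,55]),CY,A); bot.move_straight(q,vel=.15,orientation=e); st(bot,"low")
save(bot,"wrist","ov_w");save(bot,"scene","ov_s")
E
```

```text
over 16.98 [0.6087 0.1768 0.2467] [-1.571 -0.203 -0.24 ] F [-1.   0.3 -5.5] T [ 0.    0.   -0.02] g 0.385
low 18.02 [0.6094 0.1777 0.1132] [-1.57  -0.205 -0.239] F [-0.3 -0.7 -5.9] T [ 0.02 -0.01  0.03] g 0.392
```

View pics/ov_w.png

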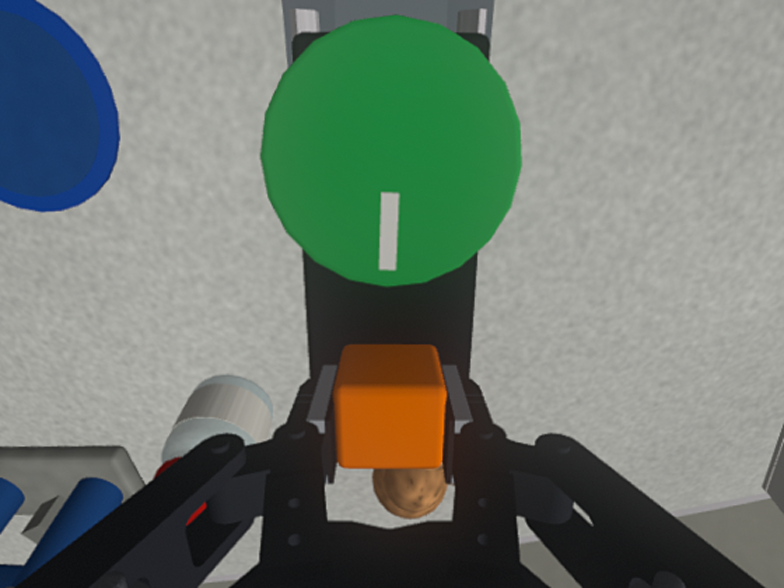

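View pics/ov_s.png

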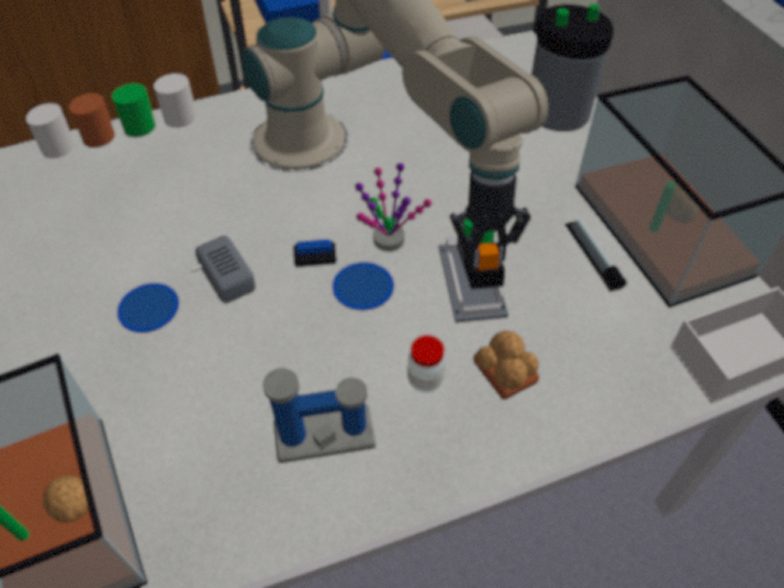

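The guides flank the filter symmetrically in the wrist view (px 295-318 left, 458-487 right; filter centre 392). I lower until the toe touches the floor, lift a little, then push to the stop.

Run:
```python
from station import bot
from h import *
A=np.radians(14)
q,e=pose2(cr([-60,0,22]),CY,A); bot.move_straight(q,vel=.1,orientation=e)
q,e=pose2(cr([-60,0,3]),CY,A); print(bot.move_straight(q,vel=.03,orientation=e,f_stop=3)); st(bot,"floor")
s=bot.read_state(); z0=s["tcp_pos"][2]; d0=z0-q[2]; print("toe z est mm",3+d0*1000)
z=3+d0*1000+1.2
q,e=pose2(cr([-60,0,z]),CY,A); bot.move_straight(q,vel=.03)
q,e=pose2(cr([-98,0,z]),CY,A); print(bot.move_straight(q,vel=.03,f_stop=6)); st(bot,"stop")
s=bot.read_state(); d=R.from_euler('z',-CY).apply(s["tcp_pos"]-pose2(cr([-91,0,10]),CY,A)[0]);print("cmd toe vs stop (mm)",d*1000)
save(bot,"wrist","st_w");save(bot,"top","st_t")
```

```text
True
floor 19.18 [0.6087 0.1774 0.0605] [-1.571 -0.202 -0.239] F [ 4.1 -0.6  4. ] T [ 0.16  0.02 -0.06] g 0.391
toe z est mm 3.885086884390915
True
stop 20.32 [0.5834 0.1838 0.0618] [-1.573 -0.202 -0.238] F [ 6.3 -0.2 -1.7] T [-0.02 -1.15  0.  ] g 0.388
cmd toe vs stop (mm) [ 5.05813141  0.02898028 -4.78893896]
```

View pics/st_w.png

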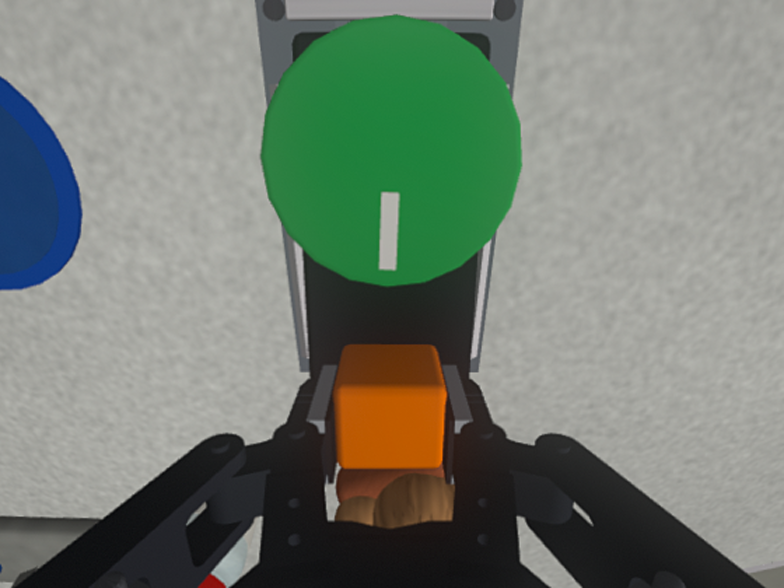

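Contact came at tilt ≈ 11.6° (the touch shows the droop is about 0, not 2.4°). The toe is near -90 mm, i.e. at the stop. Now I swing the heel down gently about the toe.

Run:
```python
from station import bot
from h import *
s=bot.read_state(); a0=-s["ee_rot"][1]
toe=s["tcp_pos"]-R.from_euler('xyz',[0,-a0,CY]).apply([.139,0,.024])
print("toe in cradle",R.from_euler('z',-CY).apply(toe-CR)*1000, np.degrees(a0))
ax=R.from_euler('z',CY).apply([1,0,0])
for a,dz in ((9,.0003),(6,.0006),(3,.0009),(1,.0012)):
    q,e=pose2(toe+ax*.0007-[0,0,dz],CY,np.radians(a),0)
    h=bot.move_straight(q,vel=.04,orientation=e,f_stop=14); st(bot,f"a{a} {h}")
    if h: break
save(bot,"wrist","sw_w");save(bot,"scene","sw_s")
```

```text
toe in cradle [-8.94556113e+01 -4.61683578e-02  1.01344651e+01] 11.532056497453098
a9 False 20.72 [0.5865 0.1829 0.0552] [-1.571 -0.157 -0.24 ] F [ 0.6  0.2 -0.8] T [ 0.15 -0.01 -0.07] g 0.386
a6 False 21.06 [0.5884 0.1826 0.0479] [-1.571 -0.105 -0.239] F [ 0.5  1.3 -0.9] T [ 0.32  0.36 -0.18] g 0.389
a3 False 21.4 [0.5902 0.1821 0.0405] [-1.571 -0.052 -0.239] F [-0.5  1.9 -0.6] T [ 0.44  0.46 -0.13] g 0.386
a1 False 21.68 [0.5912 0.1819 0.0355] [-1.571 -0.018 -0.239] F [0.4 0.3 1.1] T [ 0.4   0.6  -0.15] g 0.388
```

View pics/sw_w.png

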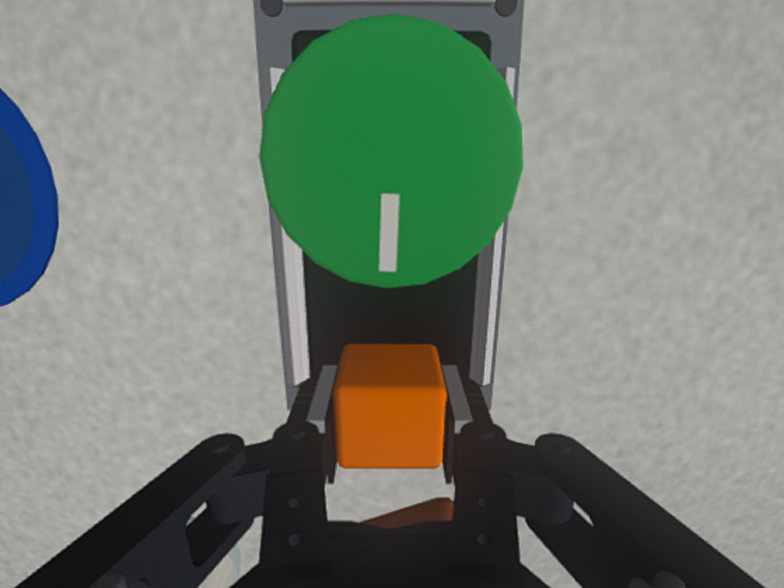

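The filter has swung between the guides with forces around 1 N. I finish to flat, press lightly, release, and look from above.

Run:
```python
from station import bot
from h import *
s=bot.read_state(); p=s["tcp_pos"].copy()
e=[-np.pi/2,0,CY]
p[2]=.0335; print(bot.move_straight(p,vel=.02,orientation=e,f_stop=12)); st(bot,"flat")
p[2]=.031; print(bot.move_straight(p,vel=.01,f_stop=8)); st(bot,"press")
bot.move_gripper(0.55); st(bot,"rel")
p=bot.read_state()["tcp_pos"].copy()
p[2]=.11; bot.move_straight(p,vel=.12)
# view from above
v=cr([10,0,0]); v[2]=.22
bot.move_straight(v,vel=.25,orientation=e); st(bot,"view")
save(bot,"wrist","hm_w");save(bot,"top","hm_t")
```

```text
False
flat 22.03 [0.5915 0.1819 0.0339] [-1.571 -0.    -0.239] F [-1.2  0.2  1.8] T [0.3  0.35 0.1 ] g 0.384
True
press 22.24 [0.5915 0.1819 0.0339] [-1.571e+00 -1.000e-03 -2.390e-01] F [0.4 0.2 3.8] T [0.13 0.18 0.09] g 0.387
rel 22.53 [0.5906 0.1819 0.0327] [-1.571  0.002 -0.239] F [ 0.1 -0.2  0.1] T [0.01 0.01 0.03] g 0.549
view 23.94 [0.5523 0.1911 0.2187] [-1.572e+00  1.000e-03 -2.390e-01] F [-0.2 -0.9 -0.4] T [ 0.01  0.03 -0.01] g 0.552
```

View pics/hm_w.png

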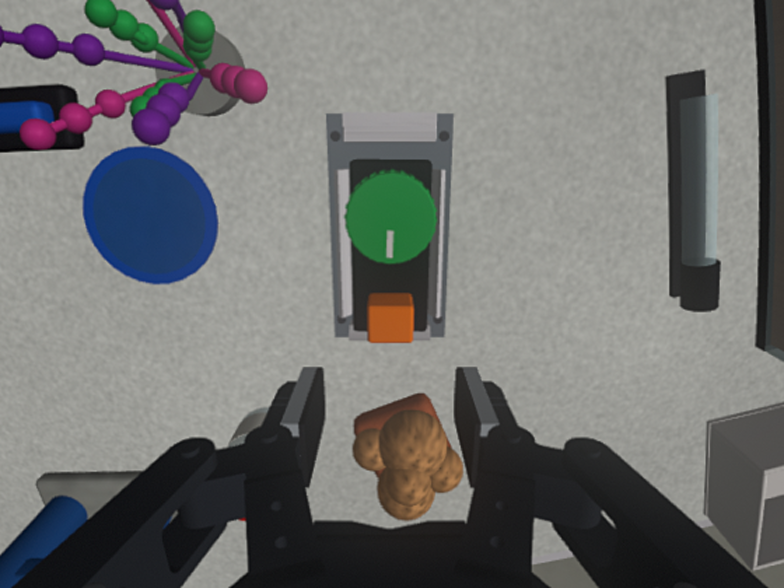

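The filter lies flat between the guides, tongue end under the lip (box toe edge px y=160, lip edge y=140), cap centred at (391,216). I fit its pose.

Run:
```python
import pickle
from fit import *
m,i=pickle.load(open("hm_w.pkl","rb"))
crop(i,225,70,330,250,3.2,"z9")
hsv=cv2.cvtColor(i,cv2.COLOR_RGB2HSV)
for n,lo,hi,z in (("cap",(50,120,60),(75,255,255),.092),):
    k=cv2.inRange(hsv,lo,hi); k[:, :220]=0;k[:,340:]=0
    nn,l,st,ce=cv2.connectedComponentsWithStats(k); j=1+np.argmax(st[1:,4]); print(st[j],ce[j],px2w(m,*ce[j],z))
    c,r=cv2.minEnclosingCircle(np.argwhere(l==j)[:,::-1].astype(np.float32)); print(c,r)
    w=px2w(m,*ce[j],z); print("cap in cradle",R.from_euler('z',-CY).apply(w-CR)*1000)
```

```text
[ 247  121   65   67 3274] [278.94227245 153.95784973] [0.51179537 0.20175648 0.092     ]
(278.6410217285156, 154.4871826171875) 33.57026290893555
cap in cradle [-32.15137944   0.56120284  92.        ]
```

View pics/z9.png

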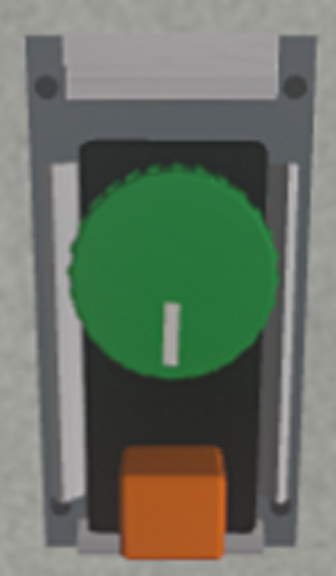

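The cap axis sits at cradle (-32, 0.6), giving filter origin ≈ (-2, 0.5): home. Before the cap, I triangulate the plant frond tips that overhang the mat's edge.

Run:
```python
import pickle
from fit import *
M={n:pickle.load(open(n+".pkl","rb"))[0] for n in("w_cr","w_mat","hm_w","w_fi")}
def tri(L):
    A=np.zeros((3,3));b=np.zeros(3)
    for n,u,v in L:
        o,d=ray(M[n],u/1.4,v/1.4);d/=np.linalg.norm(d);P=np.eye(3)-np.outer(d,d);A+=P;b+=P@o
    x=np.linalg.solve(A,b);return x.round(4),[ (w2px(M[n],x)[0]*1.4-[u,v]).round(1).tolist() for n,u,v in L]
print("pink",tri([("w_cr",91,155),("w_mat",398,138),("hm_w",37,133)]))
print("purple",tri([("w_cr",195,152),("w_mat",530,158),("hm_w",150,126)]))
print("purpleL",tri([("w_cr",47,70),("w_mat",415,56)]))
```

```text
pink (array([0.4114, 0.016 , 0.1207]), [[-0.8, -1.3], [-0.0, 1.0], [0.6, 0.3]])
purple (array([0.4317, 0.098 , 0.1498]), [[-0.9, -0.8], [-0.0, 0.6], [0.9, 0.3]])
purpleL (array([0.366 , 0.0298, 0.1523]), [[0.0, 0.1], [0.0, -0.1]])
```

The nearest frond tip is at (0.411, 0.016, 0.121), about 63 mm from the mat centre, so I'll place with the jaw axis perpendicular to it and the camera away. Now I grip and unscrew the cap in strokes using the wrist joint.

```bash
cat >> h.py <<'E'
def qj(bot,p,yaw):
    """joint angles for tool-down at p with unwrapped yaw"""
    c=bot.inverse_kinematics(p,[-np.pi/2,0,-.1]); q=np.array(c,float)
    q[5]=q[0]-np.pi/2-yaw; assert abs(q[5])<2.9,q
    return q
CAPX=cr([-31.5,.5,0])
E
python3 - <<'E'
from station import bot
from h import *
p=CAPX.copy(); y0=-3.95
p[2]=.12; bot.movej(qj(bot,p,y0)); st(bot,"above")
bot.move_gripper(0.88)
p[2]=.038; print(bot.move_straight(p,vel=.08,f_stop=5)); st(bot,"at")
bot.move_gripper(0.0); st(bot,"grip")
save(bot,"wrist","cp_w")
E
```

```text
above 27.18 [0.5125 0.2015 0.12  ] [-1.571  0.     2.333] F [0.8 0.2 0.5] T [0.03 0.05 0.01] g 0.553
False
at 28.74 [0.5129 0.2017 0.0387] [-1.572e+00  1.000e-03  2.333e+00] F [0.2 0.2 0.4] T [0.02 0.01 0.02] g 0.881
grip 29.02 [0.5132 0.2018 0.0393] [-1.573e+00  1.000e-03  2.333e+00] F [-0.1  0.5  5. ] T [-0.1   0.16  0.02] g 0.691
```

View pics/cp_w.png

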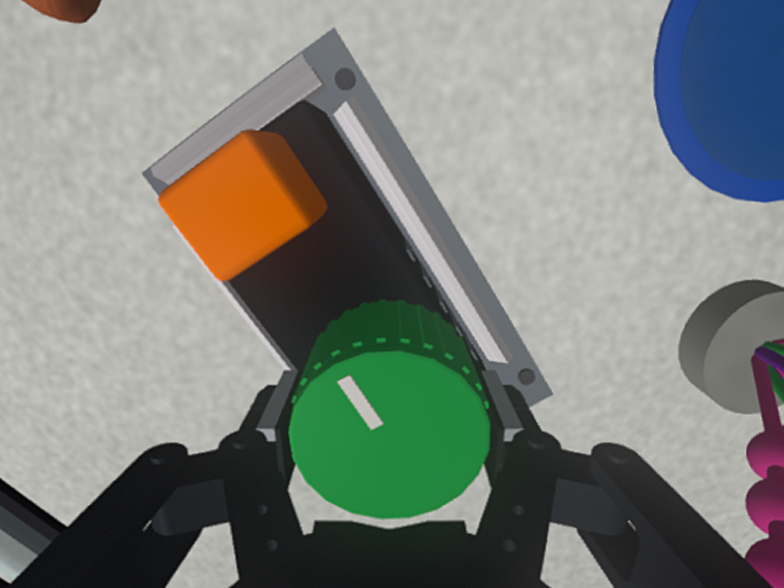

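The cap is held centrally (opening 0.691, i.e. about 60 mm), with the mark at px (360,402). First stroke, 5.4 rad.

Run:
```python
from station import bot
from h import *
y0=-3.95; z0=.0385
for k,t in enumerate((1.8,3.6,5.4)):
    p=CAPX.copy(); p[2]=z0+.009*t/(2*np.pi)
    bot.movej(qj(bot,p,y0+t)); st(bot,f"t{t}")
save(bot,"wrist","tw1")
```

```text
t1.8 30.66 [0.5123 0.2015 0.0409] [-1.571 -0.    -2.151] F [ 1.3 -1.  -1. ] T [-0.07 -0.04 -0.05] g 0.692
t3.6 32.24 [0.5128 0.2015 0.0439] [-1.57e+00 -1.00e-03 -3.51e-01] F [ 2.2 -1.8  0.2] T [-0.3  -0.51 -0.04] g 0.689
t5.4 33.83 [0.5121 0.2018 0.0461] [-1.57  -0.     1.449] F [-0.5  0.5 -2.1] T [0.19 0.02 0.01] g 0.691
```

View pics/tw1.png

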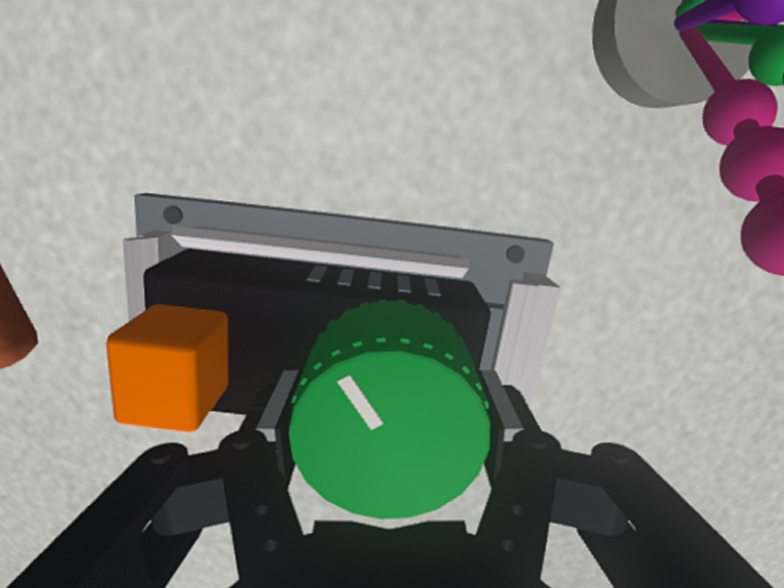

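No slip: the mark is still at (360,402) and the filter is still seated under the lip. Regrasp and second stroke.

Run:
```python
from station import bot
from h import *
y0=-3.95; z0=.0385+.009*5.4/(2*np.pi)
bot.move_gripper(0.82)
p=CAPX.copy(); p[2]=z0; bot.movej(qj(bot,p,y0)); 
bot.move_gripper(0.0); st(bot,"regrip")
for t in (2.0,4.0):
    p=CAPX.copy(); p[2]=z0+.009*t/(2*np.pi)
    bot.movej(qj(bot,p,y0+t)); st(bot,f"t{t}")
p=bot.read_state()["tcp_pos"].copy(); p[2]+=.012
print(bot.move_straight(p,vel=.03,f_stop=6)); st(bot,"lift")
save(bot,"wrist","tw2")
```

```text
regrip 38.86 [0.5128 0.2017 0.0467] [-1.572  0.     2.333] F [0.2 1.2 1.7] T [ 0.15 -0.13  0.04] g 0.675
t2.0 40.6 [0.5127 0.2015 0.0494] [-1.57   0.    -1.951] F [ 1.2 -0.3  3.7] T [-0.04 -0.15 -0.06] g 0.679
t4.0 42.34 [0.5124 0.2018 0.0522] [-1.57  -0.     0.049] F [ 0.1 -0.1  5.3] T [ 0.14 -0.05 -0.04] g 0.683
True
lift 42.58 [0.5116 0.2014 0.0532] [-1.571  0.002  0.05 ] F [-0.3  0.6 -0.4] T [ 0.01 -0.04 -0.02] g 0.681
```

View pics/tw2.png

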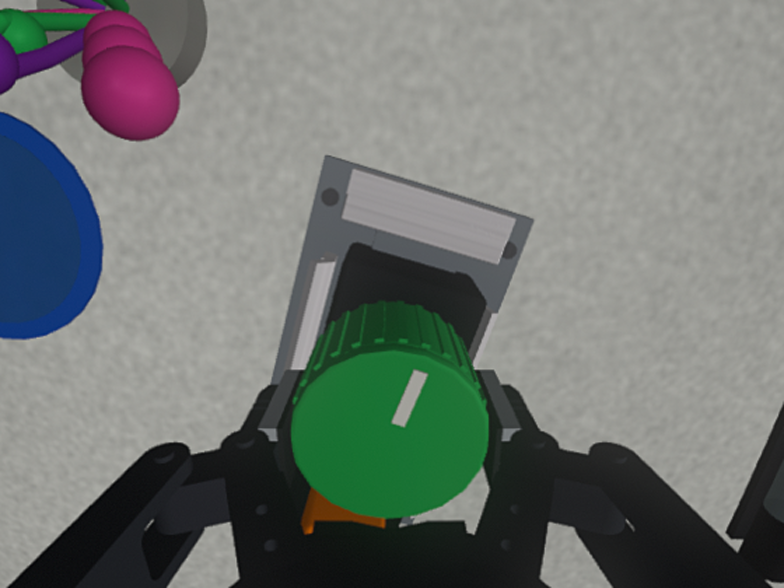

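The stop was only the 5.3 N upward preload relaxing (now -0.4 N). I lift further with a guard.

Run:
```python
from station import bot
from h import *
p=bot.read_state()["tcp_pos"].copy(); p[0:2]=CAPX[:2]; p[2]+=.012
h=bot.move_straight(p,vel=.03,f_stop=4); st(bot,f"lift {h}")
if not h:
    p[2]=.2; h=bot.move_straight(p,vel=.1,f_stop=5); st(bot,f"lift {h}")
save(bot,"wrist","lf3")
```

```text
lift False 43.15 [0.5124 0.2015 0.0649] [-1.571e+00  1.000e-03  5.000e-02] F [ 0.9 -0.3 -1.5] T [ 0.04 -0.01  0.01] g 0.681
lift False 44.65 [0.5121 0.2014 0.1991] [-1.571  0.003  0.05 ] F [-0.4 -0.4 -1. ] T [0.01 0.03 0.07] g 0.68
```

View pics/lf3.png

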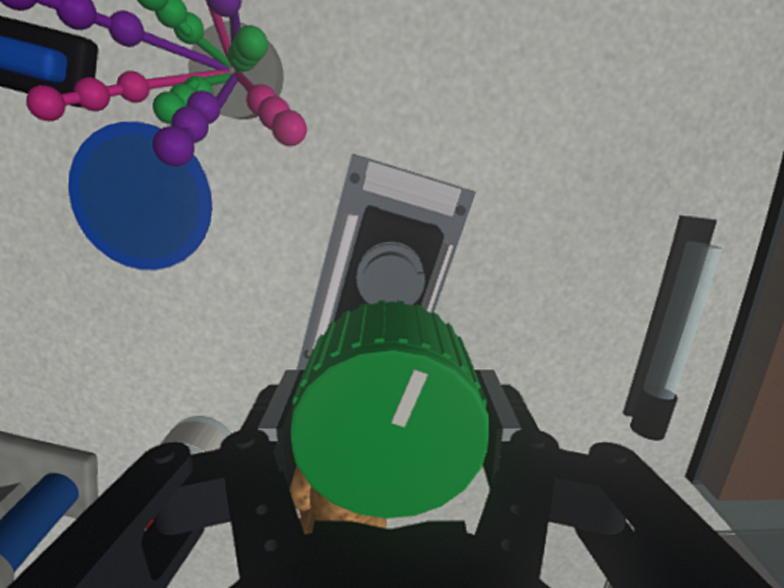

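The cap is off (bare neck at px (391,275), filter still seated under the lip). Now I carry it to the mat and set it down gently.

Run:
```python
from station import bot
from h import *
p=np.array([.474,-.006,.2]); y=-3.48
bot.movej(qj(bot,p,y)); st(bot,"over")
p[2]=.015; print(bot.move_straight(p,vel=.12,f_stop=8)); st(bot,"near")
p[2]=-.014; print(bot.move_straight(p,vel=.015,f_stop=2.5)); st(bot,"touch")
save(bot,"wrist","pl_w"); save(bot,"top","pl_t")
```

```text
over 47.34 [ 0.474  -0.0059  0.2   ] [-1.571 -0.     2.804] F [-0.2  0.7 -0.6] T [-0.03 -0.01  0.03] g 0.683
False
near 49.03 [ 0.4745 -0.006   0.0157] [-1.571e+00  1.000e-03  2.803e+00] F [ 0.2  0.1 -1.1] T [ 0.02  0.02 -0.03] g 0.68
True
touch 50.36 [ 0.4739 -0.006  -0.0067] [-1.571e+00 -1.000e-03  2.803e+00] F [-0.6  0.1  4.3] T [ 0.03  0.04 -0.  ] g 0.685
```

View pics/pl_w.png

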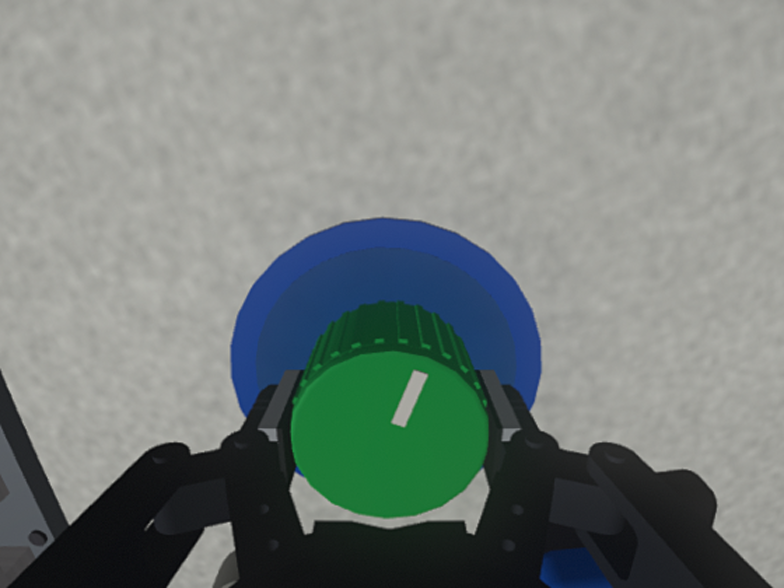

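View pics/pl_t.png

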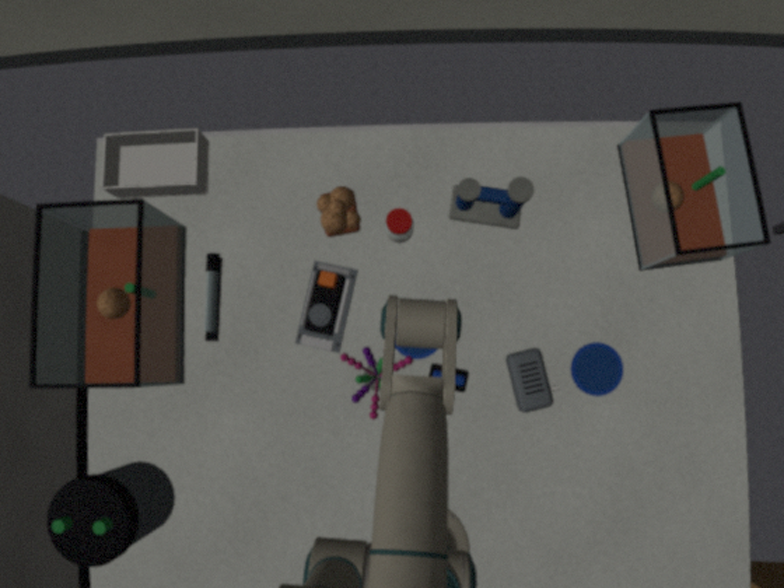

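The cap stands on the mat (4.3 N touch), roughly concentric in the wrist view (mat px 231-541 across, cap centre 390). I release and retreat upward, then check.

Run:
```python
from station import bot
from h import *
bot.move_gripper(0.85)
p=bot.read_state()["tcp_pos"].copy(); st(bot,"open")
p[2]=.08; bot.move_straight(p,vel=.08)
p[2]=.26; bot.move_straight(p,vel=.2); st(bot,"up")
bot.move_straight([.53,.07,.3],vel=.2,orientation=[-np.pi/2,0,2.80])
save(bot,"wrist","fin_w")
q=bot.read_state()["joint_positions"].copy(); q[0]+=1.0; bot.movej(q); st(bot,"clear")
save(bot,"scene","fin_s");save(bot,"top","fin_t")
```

```text
open 50.75 [ 0.4729 -0.0059 -0.0078] [-1.57  -0.003  2.803] F [ 0.1 -0.8 -0.2] T [-0.06  0.05 -0.01] g 0.85
up 53.04 [ 0.4725 -0.0058  0.2585] [-1.57  -0.004  2.803] F [-0.7  0.4 -0.6] T [ 0.01 -0.    0.02] g 0.85
clear 55.62 [0.2285 0.4826 0.299 ] [-1.570e+00 -2.000e-03 -2.485e+00] F [-0.7 -0.8  0.5] T [0.02 0.01 0.04] g 0.848
```

View pics/fin_w.png

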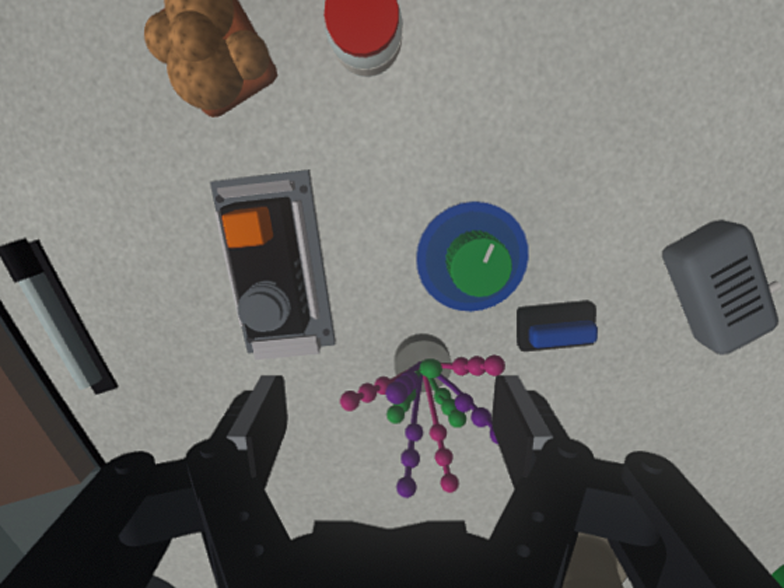

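View pics/fin_s.png

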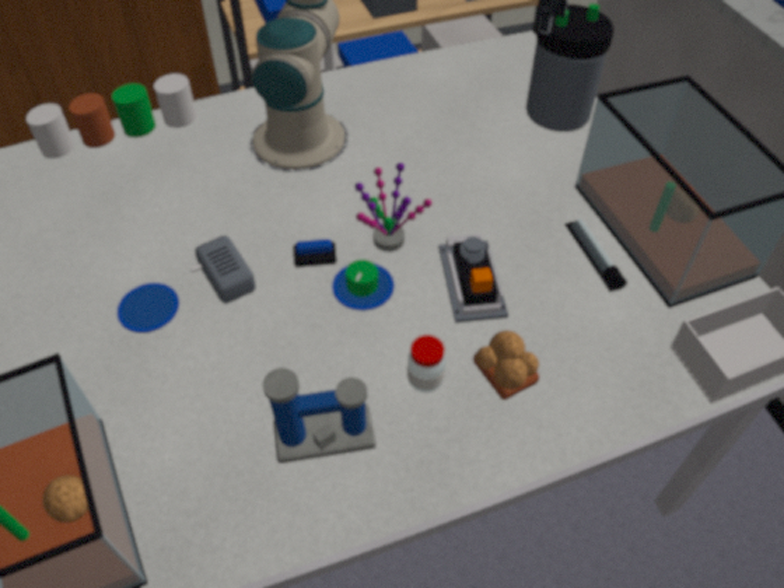

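View pics/fin_t.png

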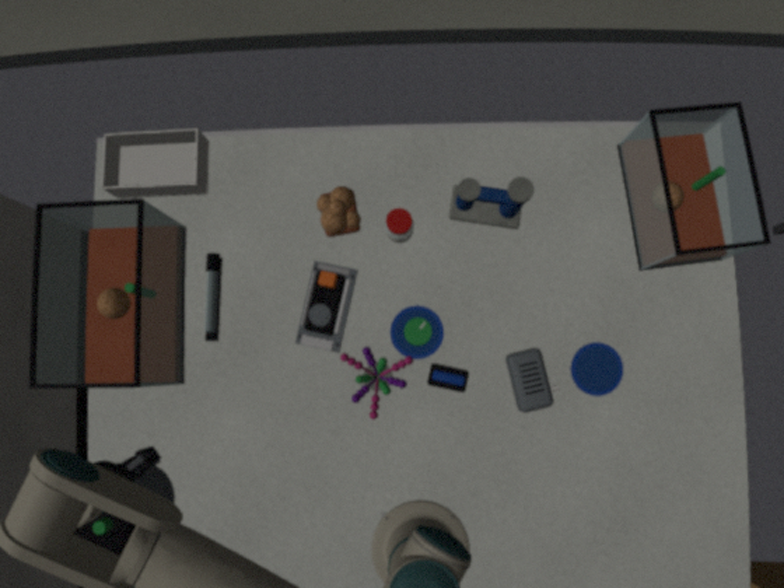

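Run:
```python
import pickle
from fit import *
m,i=pickle.load(open("fin_w.pkl","rb"))
crop(i,145,115,245,260,4,"z10")
F=lambda p:cr(np.array(p,float)+[-1.5,0.3,10])
for n,p in dict(h1=(33,17,72),h2=(33,-17,72),h3=(63,-17,72),h4=(63,17,72),neck=(-30,0,70),b1=(67,30,40),b2=(67,-30,40),b3=(-67,-30,40)).items():
    print(n,((w2px(m,F(p))[0]-[145,115])*4).round(0))
for n,u,v,z in(("cap",480,267,.045),("mat",472,256,.003)): print(n,px2w(m,u/1.4,v/1.4,z))
```

```text
h1 [ 69. 250.]
h2 [177. 238.]
h3 [159. 140.]
h4 [ 49. 153.]
neck [164. 434.]
b1 [ 43. 131.]
b2 [224. 110.]
b3 [291. 493.]
cap [ 0.47531755 -0.00537172  0.045     ]
mat [ 0.47644703 -0.00545775  0.003     ]
```

View pics/z10.png

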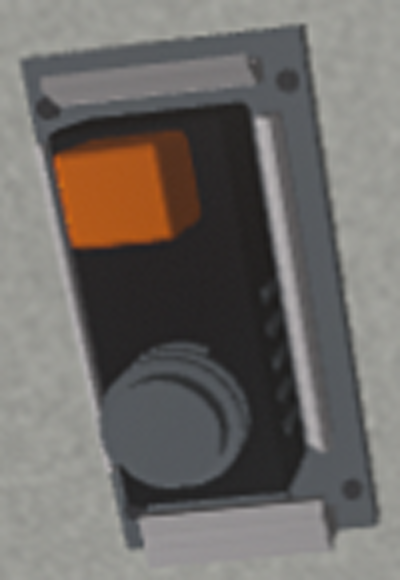

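The flat, home model predicts the handle and neck within about 6 crop px (under 2 mm) of what the picture shows, and the cap is about 1 mm from the mat centre. Handing in.

Run:
```python
from station import bot
print(bot.job_done(), bot.read_state()["time"])
```

```text
the job is handed in; nothing more can be done
the job is handed in; nothing more can be done
```

The job is done and handed in at about 56 s of the 72 s allowed. The filter lies flat in the cradle with its tongue under the lip. The cap is unscrewed and stands open side down about the middle of the correct blue mat, the left-hand one.

**What went wrong and was fixed:**
- **First grasp missed.** The fingertips sit about 19 mm behind the reported tool point at half opening, not 8 mm ahead as specified. The pads shut on nothing just above the handle, and the filter did not move. I found the offset by touching the box top and then grasped properly.
- **Droop misread.** From the pictures I judged that the filter had sagged 2.4° in the gripper. Touching the cradle floor showed almost none, so the insertion tilt was about 11.6°, still within 10 to 18°.
- **Cradle origin.** The cradle's plate is not centred on its origin. I moved my measured origin 6 mm to match the lip, guides and heel wall.

**Doing the job:** The toe met the stop at about 6 N, and the swing down stayed around 1 to 2 N. I unscrewed the cap in two strokes totalling about 1.5 turns; it lifted freely and touched down on the mat at about 4 N.

**Last checks:**
- **Filter:** handle and neck match a flat, seated filter within about 2 mm; its origin is near x = -2 mm, the edge of the home range, against the stop.
- **Cap:** about 1 mm from the mat centre.
- **Other things:** they look unmoved in the scene and top pictures, and the robot is touching nothing.

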